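Slide a copper blank over the firebrick edge, pick it up and lay it on the bench block

TASK

The annealed copper blank lying flat on the two firebricks is too thin to pick up there: press on it lightly and slide it towards you over the bricks' front edge until about a third of its length stands out, leaving it lying level. Then grip it by the long sides of the overhanging part, lift it well clear, and set it down gently on the steel bench block, lengthwise, flat and centred, and let go. Bricks and copper are soft, so keep the press below 15 N; never let the blank fall, and leave the other things alone.

Things in the scene. Friction and masses are not known exactly. Their poses are not given: they have to be found in the camera images.
- blank: Loose flat copper plate 140 (x) x 60 (y) x 2.5 mm, about 0.15 kg (mass, friction vary), tiny dark dots at its corners. Origin: centre of its underside, z up; its -x end points to the robot. Starts flat, wholly on the bricks. Can be gripped (60 mm, across y) only where it overhangs. A closed gripper pressed near its middle with 5 to 9 N drags it; it may slip, so look again.
- blank_tip (a point): Point on the blank, in the middle of its -x (robot side) end, on its upper face; in the blank's frame (-70, 0, 2.5) mm. The blank on the bricks gives little: a finger pressed down on it gains about 12 N per mm, so come down in small slow steps (0.2 mm) and feel for it.
- brick_edge (a point): Middle of the upper front edge (towards the robot) of the two brown firebricks, over which the blank is slid. The pair is fixed, 126 mm wide (x), 190 mm deep (y), its top 29 to 34.5 mm above the bench. Frame: z up, y level, inwards over the bricks away from the robot (overhang is along -y), x along the edge to the robot's right.
- block: Dark steel bench block, fixed, 48 (its x) x 116 (its y) x 18 mm; origin at the centre of its underside, its y is the long axis, pointing away from the robot. The blank is laid on top with its x along the block's y; it stands out 6 mm at each side and 12 mm at each end, so fingers on its long sides pass beside the block.
- hammer: Bystander, loose: chasing hammer with wooden handle, 60 x 225 x 26 mm, behind the bench block. Origin under its centre.
- pliers: Bystander, loose: pliers, 59 x 135 x 10 mm, to the left of the bricks. Origin under their centre.
- charcoal: Bystander, loose: black charcoal block, 40 x 52 x 24 mm, right of the bricks. Origin under its centre.
- tweezers: Bystander, loose: steel tweezers, 14 x 150 x 10 mm, lying just beside the bricks on their left. Origin under their centre.
- pot: Bystander, loose: small cream pot, 33 mm across, 34 mm high, behind the bench block. Origin under its centre.
- flux: Bystander, loose: small bottle with green cap, 36 mm across, 66 mm high, behind the bench block. Origin under its centre.
- brick: The fixed pair of firebricks as a whole. Origin: under the centre of the left brick; brick_edge lies at (30, -95, 34.5) mm in its frame; same axes as that point. A round lamp hangs over the middle of the bench behind them (about x > 0.6, y from -0.25 to 0): cross from side to side nearer to the robot.

How it is judged (in metres and radians):
On the way, in this order (a step that is already met when the one before it is completed fails the run):
1. the blank stands out at least 30 mm over the bricks' front edge while still lying level on the bricks (y of blank_tip in the frame of brick_edge below -0.03 m and z of blank in the frame of brick_edge between -0.003 and 0.003 m and y of blank in the frame of brick_edge above 0 m and angle between blank's own z axis and vertical below 0.05 rad and contact force between blank and brick above 0.2 N), for 0.3 s.
2. the blank is gripped and lifted at least 30 mm above the bricks (z of blank in the frame of brick_edge above 0.03 m and contact force between the fingers and blank above 1 N and contact force between blank and brick below 0.01 N), for 0.2 s.
At the end, for the whole second after the job is handed in: The blank lies flat and at rest on top of the bench block, released: centres within 12 mm horizontally, long axes within 0.14 rad, level within 0.06 rad, underside within 2.5 to 3.5 mm of the block's top face at 18 mm (z of blank in the frame of block between 0.0155 and 0.0215 m and horizontal distance between blank and block below 0.012 m and angle between the x axis of blank and the y axis of block, either way round below 0.14 rad and angle between blank's own z axis and vertical below 0.06 rad and linear speed of blank below 0.02 m/s); the robot touches nothing.
It fails at once if the blank is pressed on the bricks with more than 15 N (contact force between blank and brick above 15 N).
It fails at once if the blank strikes or is pressed on the bench block with more than 25 N (contact force between blank and block above 25 N).
It fails at once if the blank falls to the bench (height (world z) of blank below 0.01 m).
It fails at once if the blank tips over (more than 0.6 rad) (angle between blank's own z axis and vertical above 0.6 rad).
It fails at once if a bystander is moved more than 20 mm (distance of any of hammer, pliers, charcoal, tweezers, pot, flux from where it was at the start of the episode above 0.02 m).
It also fails if it takes over 72 s, if anything falls off the work surface, if the arm or the gripper's body presses on something with over 40 N, if the wrist force passes 120 N, or if a joint passes its speed limit or range.

ROBOT

A 6-joint arm with a two-finger parallel gripper is mounted at the origin on a cart in front of the work surface, level with it; the furniture and walls round the work are solid. World frame = base frame: x ahead of the robot, y to its left, z up, the work surface at z = 0. Lengths are in m, angles in degrees, forces in N, time in s.
With the tool pointing down it reaches from about 0.4 to 0.825 m from the base axis. Payload 7 kg.
Tool frame: the origin (TCP) lies midway between the tips of the shut fingers; the grasp point (between the pads) lies 19 mm behind it; z points along the fingers, y is the line along which they close (so a half turn about z gives the same grasp; the last joint's range is limited). The gripper opens to 88 mm and grips with 3 to 60 N. Pads are 19 mm wide; open, the fingers measure 130 mm over their backs; the gripper's body (78 mm by 193 mm) begins 47 mm behind the grasp point.
Start: joints at [84.574, 20.546, 0.682, 0, -70.136, -16.507], TCP at [0.252, 0.626, 0.227] pointing down, gripper open.
Joint ranges: [-176.03, 176.03], [-82.01, 121.73], [-58.28, 71.71], [-173.87, 95.51], [-174.79, -0.11], [-173.66, 173.66]. Speed limits (degrees/s): [136.94, 136.94, 172.46, 180, 180, 180].

INTERFACE

Orientations are given as [roll, pitch, yaw] about the fixed x, y, z axes, in that order (R = Rz(yaw) Ry(pitch) Rx(roll)).
In Python, from plant import ctrl gives the robot as it stands. The module is installed in compiled form; this text tells all that it offers.
- The arm moves only by the tool send_rows, never from a script. Its argument "plan" is a list that holds one entry, the list of rows, each a list of 6 numbers: the shift along the tool's x, y, z in normalised numbers (1 is 500 mm), then the turn, a rotation vector about the tool's x, y, z in a scale on which 1.0 is 90 degrees. A call has 1 to 8 rows; each row is the pose to reach, as a shift and turn from the pose commanded when the call began, along the tool's axes at that moment; what a row does not reach only later rows make up. A row lasts 1/12 s, in which the tool goes at most 41.7 mm and 7.16 degrees, less where a joint would pass 70% of its speed; a pose out of reach is approached as far as the arm can. A call with a gripper value outside its range is refused whole. "fingers" is the opening, from 0 (shut) to 1 (fully open), set as the call begins (left out, the last holds). The fingers move at their own pace and stop on an object; the grip force is fixed at half the most. Time passes only in rows, so rows that repeat a pose let the fingers close. It gives the time, the measured TCP pose, the force, the opening and the grip force at its end, in the units of the state.
- ctrl.get_obs(): the state, without advancing time (a new reading comes with each control period).
- ctrl.snapshot(name): name is "scene" or "top" or "wrist"; returns a dict with "img" (420x560x3 uint8, red, green, blue), "K" (3x3 intrinsics, pixels), "k1" (the pictures are not rectified: a ray, as slopes to the right and down, at radius r is drawn at 1 + k1 r^2 times it, then the intrinsics apply), "pose" (4x4, takes a point from camera to world coordinates). Camera axes: x right, y down, z forward; pixel columns grow to the right and rows downward; lengths in m; the calibration is good to about 2 mm. A picture is of the moment at which its call begins. There is no depth.
- ctrl.close_job(): hands the job in; it is judged then, once.
The state is a dict: "clock": time; "joint_pos": joint angles; "qvel": joint speeds; "tau": joint torques, N m; "tool_pos": TCP position; "orientation": TCP orientation; "force": force on the tool from outside, world axes, zero at the start; "moment": the same for the moment, N m; "opening": finger opening in m; "gripper_force": force on a finger pad.
Only numpy, scipy, OpenCV 4.12 (cv2) and the standard library are available. Lean on these libraries where they do the work, as an engineer would, in place of code of your own. Each camera call takes 0.05 s, during which the arm holds its last target. There are 200 camera calls.

## Working session

There is one attempt and no reset: what is moved stays moved. The work goes in short steps, Python scripts to look and compute and a tool call to move; the robot and the scene stay as the last step left them, time stands still between calls to the robot, and variables do not carry over. Pictures are saved under pics/ and viewed, at most 13 in all, crops included, and the job is handed in when it is done.

Besides the shell and the picture viewer there is one more tool, called after ">>>" as name(argument=value, ...) on one line, values as JSON. send_rows: Moves the arm, as the interface text tells. Its arguments: {"type":"object","properties":{"plan":{"type":"array","items":{"type":"array","items":{"type":"array","items":{"type":"number"}}}},"fingers":{"type":"number"}},"required":["plan"]}

```bash
mkdir -p pics; cat > h.py <<'E'
import numpy as np, cv2
from plant import ctrl
def snap(cam,fn=None):
    s=ctrl.snapshot(cam)
    if fn: cv2.imwrite('pics/'+fn,np.ascontiguousarray(s['img'][:,:,::-1]))
    return s
def rays(s,px):
    K=np.array(s['K']);px=np.atleast_2d(np.array(px,float));k=s['k1']
    d=(px-[K[0,2],K[1,2]])/[K[0,0],K[1,1]]
    u=d.copy()
    for _ in range(30): u=d/(1+k*(u**2).sum(1,keepdims=True))
    T=np.array(s['pose']);v=np.c_[u,np.ones(len(u))]@T[:3,:3].T
    return T[:3,3],v
def onplane(s,px,z):
    o,v=rays(s,px); return o+v*((z-o[2])/v[:,2])[:,None]
def tri(s1,p1,s2,p2):
    o1,a=rays(s1,p1);o2,b=rays(s2,p2);out=[]
    for x,y in zip(a,b):
        t=np.linalg.lstsq(np.c_[x,-y],o2-o1,rcond=None)[0]
        p,q=o1+t[0]*x,o2+t[1]*y; out.append(np.r_[(p+q)/2,np.linalg.norm(p-q)])
    return np.array(out)
def proj(s,P):
    T=np.array(s['pose']);c=(np.atleast_2d(P)-T[:3,3])@T[:3,:3];u=c[:,:2]/c[:,2:]
    u=u*(1+s['k1']*(u**2).sum(1,keepdims=True));K=np.array(s['K']);return u*[K[0,0],K[1,1]]+[K[0,2],K[1,2]]
E
python3 - <<'E'
from h import *
import pickle
d={}
for c in ['scene','top','wrist']:
    d[c]=snap(c,c+'0.png'); print(c,np.round(d[c]['pose'],3).tolist(),d[c]['k1'],d[c]['K'][0][0])
pickle.dump(d,open('s0.pkl','wb'))
a=np.vstack([d['top']['img'],])
print(ctrl.get_obs())
E
```

```text
scene [[0.795, -0.355, 0.492, 0.064], [-0.607, -0.438, 0.663, -0.798], [-0.02, -0.826, -0.564, 0.678], [0.0, 0.0, 0.0, 1.0]] -0.032351087028979514 399.56332101735586
top [[-0.0, -0.983, 0.182, 0.357], [-1.0, 0.001, 0.004, -0.071], [-0.004, -0.182, -0.983, 1.239], [0.0, 0.0, 0.0, 1.0]] -0.18238412372118418 525.5394025283013
wrist [[-0.374, -0.891, -0.257, 0.322], [-0.928, 0.36, 0.101, 0.598], [0.002, 0.276, -0.961, 0.384], [0.0, 0.0, 0.0, 1.0]] -0.06356459626401005 308.71340864095384
{'clock': 0.15, 'joint_pos': array([ 8.45729705e+01,  2.05821925e+01,  6.42283727e-01, -1.64367174e-02,
       -7.01354710e+01, -1.65083840e+01]), 'qvel': array([-0.04645663, -0.14423233,  0.25264835,  0.00793487,  0.05426939,
       -0.11545447]), 'tau': array([-1.48744282e-03, -5.83275676e+01,  2.93291777e+01,  7.00135991e+00,
        8.86121794e-03, -1.09423236e-04]), 'tool_pos': array([0.25201025, 0.6257547 , 0.22580324]), 'orientation': array([ 1.79923336e+02, -6.60537135e-03, -2.19410043e+01]), 'force': array([0.11076419, 1.02789067, 0.04708406]), 'moment': array([ 0.00211518, -0.00532554,  0.02102283]), 'gripper_force': 0.0, 'opening': 0.08775330926735207}
```

View pics/top0.png

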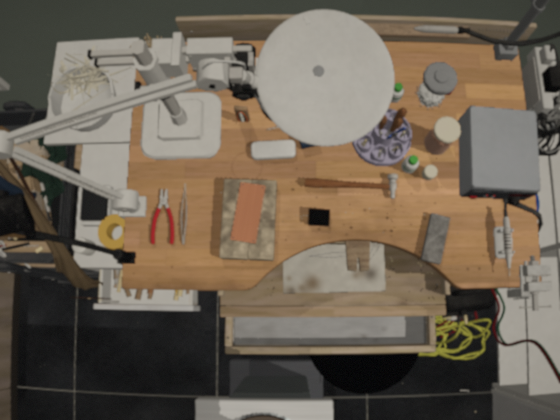

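View pics/scene0.png

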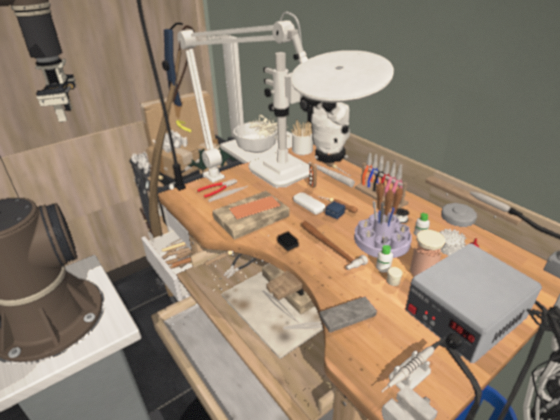

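The top view shows the orange blank at (248,213) on the bricks (250,219), tilted slightly, and the grey block at (435,238). The scene view shows the blank at (255,212) and the block at (350,313). I'll measure roughly from these.

```bash
cat >> h.py <<'E'
def blankmask(s):
    hsv=cv2.cvtColor(np.ascontiguousarray(s['img']),cv2.COLOR_RGB2HSV)
    return cv2.inRange(hsv,(3,125,90),(12,255,255))
def biggest(m):
    cs,_=cv2.findContours(m,cv2.RETR_EXTERNAL,cv2.CHAIN_APPROX_NONE); return max(cs,key=cv2.contourArea)
E
python3 - <<'E'
from h import *
import pickle
d=pickle.load(open('s0.pkl','rb'))
for c,pts in {'top':[(248,213),(240,185),(230,219),(300,200),(435,238)],'scene':[(255,212),(300,230),(350,313)]}.items():
    hsv=cv2.cvtColor(np.ascontiguousarray(d[c]['img']),cv2.COLOR_RGB2HSV)
    print(c,[hsv[y,x].tolist() for x,y in pts])
s=d['top']
print(onplane(s,[(225,180),(277,180),(222,258),(275,258)],.0345).round(3))   # brick corners roughly
print('blank',onplane(s,[(238,184),(265,184),(232,240),(259,243)],.037).round(3))
print('block',onplane(s,[(430,215),(449,217),(421,258),(441,262),(435,238)],.018).round(3))
print('charcoal etc',onplane(s,[(319,217),(392,186),(306,183),(183,213)],.01).round(3))
E
```

```text
top [[11, 134, 160], [11, 119, 141], [19, 68, 132], [15, 116, 167], [20, 28, 111]]
scene [[10, 136, 214], [15, 129, 191], [16, 32, 134]]
[[ 0.661  0.094  0.034]
 [ 0.66  -0.029  0.034]
 [ 0.475  0.097  0.034]
 [ 0.476 -0.026  0.034]]
blank [[ 0.65   0.063  0.037]
 [ 0.65  -0.001  0.037]
 [ 0.517  0.074  0.037]
 [ 0.51   0.011  0.037]]
block [[ 0.579 -0.394  0.018]
 [ 0.574 -0.441  0.018]
 [ 0.476 -0.368  0.018]
 [ 0.466 -0.416  0.018]
 [ 0.523 -0.404  0.018]]
charcoal etc [[ 0.576 -0.129  0.01 ]
 [ 0.652 -0.306  0.01 ]
 [ 0.659 -0.098  0.01 ]
 [ 0.586  0.197  0.01 ]]
```

Units first: shifts go in shares of 500 mm and turns go in shares of 90 degrees. So 32.5 cm / 50 = 0.65, 23.6 cm / 50 = 0.472.

>>> send_rows(plan=[[[0.25,0.472,0,0,0,0],[0.25,0.472,0,0,0,0],[0.25,0.472,0,0,0,0],[0.25,0.472,0,0,0,0],[0.25,0.472,0,0,0,0],[0.25,0.472,0,0,0,0],[0.25,0.472,0,0,0,0],[0.452,0.65,0,0,0,0]]], fingers=0)

```text
clock: 0.82
tool_pos: [0.2979, 0.3232, 0.227]
orientation: [-179.9, 0.0, -21.8]
force: [1.8, 1.1, 0.3]
opening: 0.0396
gripper_force: 0.0
```

Converted, 25.6 cm / 50 = 0.512, 20.2 cm / 50 = 0.404, -22 degrees / 90 = -0.2444.

>>> send_rows(plan=[[[0.14,0.122,0,0,0,0],[0.14,0.122,0,0,0,0],[0.14,0.122,0,0,0,-0.0556],[0.512,0.404,0,0,0,-0.1222],[0.512,0.404,0,0,0,-0.1889],[0.512,0.404,0,0,0,-0.2444],[0.512,0.404,0,0,0,-0.2444],[0.512,0.404,0,0,0,-0.2444]]])

```text
clock: 1.48
tool_pos: [0.4402, 0.0743, 0.2269]
orientation: [-180.0, -0.0, 0.2]
force: [0.6, 0.6, 0.3]
opening: 0.0003
gripper_force: 0.0
```

>>> send_rows(plan=[[[0,0,0,0,0,0],[0,0,0,0,0,0]]])

```text
clock: 1.65
tool_pos: [0.4402, 0.0735, 0.2262]
orientation: [180.0, 0.0, -0.3]
force: [0.3, 0.2, -0.0]
opening: 0.0001
gripper_force: 0.0
```

```bash
python3 - <<'E'
from h import *
import pickle
s=snap('wrist','w1.png');pickle.dump(s,open('w1.pkl','wb'));print(np.round(s['pose'],3).tolist())
print(ctrl.get_obs()['tool_pos'])
E
```

```text
[[-0.005, -0.961, -0.278, 0.515], [-1.0, 0.005, 0.0, 0.073], [0.001, 0.278, -0.961, 0.384], [0.0, 0.0, 0.0, 1.0]]
[0.43976545 0.07484482 0.22626959]
```

View pics/w1.png

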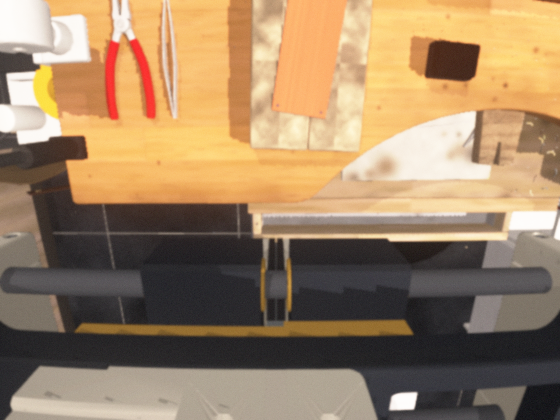

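The wrist view shows the blank's front end, with corner dots near (277,107) and (323,114), the brick front edge at row 150 (columns 251–360), and the charcoal at (452,60). I'll move forward to see all of the blank.

Converted, 9 cm / 50 = 0.18, 3 cm / 50 = 0.06.

>>> send_rows(plan=[[[0.18,0.06,0,0,0,0],[0.18,0.06,0,0,0,0],[0.18,0.06,0,0,0,0],[0.18,0.06,0,0,0,0]]])

```text
clock: 2.03
tool_pos: [0.5316, 0.047, 0.2256]
orientation: [179.9, 0.1, 0.1]
force: [-0.8, -0.2, 0.0]
opening: 0.0004
gripper_force: 0.0
```

```bash
python3 - <<'E'
from h import *
import pickle
d=pickle.load(open('s0.pkl','rb'))
print('lamp',tri(d['top'],[(319,72)],d['scene'],[(341,67)]).round(3))
s=snap('wrist','w2.png');pickle.dump(s,open('w2.pkl','wb'));print(s['pose'][:3,3])
print(ctrl.get_obs()['tool_pos'])
E
```

```text
lamp [[ 0.751 -0.114  0.429  0.008]]
[0.60662799 0.04740448 0.38380185]
[0.53006329 0.04713274 0.22562708]
```

View pics/w2.png

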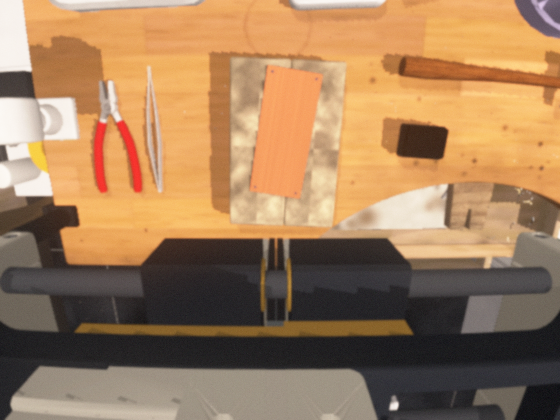

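The whole blank is now visible, with corners near (269,66), (322,74), (301,197) and (251,190). The brick front edge is at row 223–226, columns 230–336. I'll measure these, triangulating against the first wrist view.

```bash
cat >> h.py <<'E'
def mask2(s,lo,hi):
    return cv2.morphologyEx(cv2.inRange(cv2.cvtColor(np.ascontiguousarray(s['img']),cv2.COLOR_RGB2HSV),lo,hi),cv2.MORPH_OPEN,np.ones((5,5)))
def rect(s,z=.037,lo=(2,150,120),hi=(11,255,255),sub=None):
    c=biggest(mask2(s,lo,hi)).reshape(-1,2)
    P=onplane(s,c,z)[:,:2]
    (cx,cy),(w,h),a=cv2.minAreaRect((P*1000).astype(np.float32))
    if w<h: w,h,a=h,w,a+90
    a=(a+90)%180-90
    return np.array([cx,cy,w,h,a]),c
E
python3 - <<'E'
from h import *
import pickle
w1=pickle.load(open('w1.pkl','rb'));w2=pickle.load(open('w2.pkl','rb'));
hsv=cv2.cvtColor(np.ascontiguousarray(w2['img']),cv2.COLOR_RGB2HSV)
for n,p in dict(blank=(285,130),blank2=(270,180),brick=(245,130),brick2=(310,210),wood=(200,150),wood2=(370,120)).items(): print(n,np.median(hsv[p[1]-3:p[1]+4,p[0]-3:p[0]+4].reshape(-1,3),axis=0))
r,c=rect(w2);print(r.round(1),c.min(0),c.max(0), cv2.boxPoints(cv2.minAreaRect(c)).round(0).tolist())
# tiny dark dots & brick corners in both views: enlarge side by side
a=cv2.resize(w1['img'][85:165,235:380],None,fx=4,fy=4,interpolation=cv2.INTER_CUBIC)
b=cv2.resize(w2['img'][170:240,220:350],None,fx=4,fy=4,interpolation=cv2.INTER_CUBIC)
o=np.zeros((600,600,3),np.uint8);o[:320,:580]=a;o[320:600,:520]=b
cv2.imwrite('pics/ab.png',o[:,:,::-1])
E
```

```text
blank [ 13. 154. 247.]
blank2 [ 13. 154. 246.]
brick [ 16.  89. 213.]
brick2 [ 17.  85. 223.]
wood [ 16. 146. 238.]
wood2 [ 17. 139. 245.]Traceback (most recent call last):
  File "<stdin>", line 6, in <module>
  File "h.py", line 33, in rect
    c=biggest(mask2(s,lo,hi)).reshape(-1,2)
      ~~~~~~~^^^^^^^^^^^^^^^^
  File "h.py", line 29, in biggest
    cs,_=cv2.findContours(m,cv2.RETR_EXTERNAL,cv2.CHAIN_APPROX_NONE); return max(cs,key=cv2.contourArea)
                                                                             ~~~^^^^^^^^^^^^^^^^^^^^^^^^
ValueError: max() iterable argument is empty
```

```bash
sed -i 's/lo=(2,150,120),hi=(11,255,255)/lo=(5,125,100),hi=(14,255,255)/' h.py
python3 - <<'E'
from h import *
import pickle
w1=pickle.load(open('w1.pkl','rb'));w2=pickle.load(open('w2.pkl','rb'));
r,c=rect(w2);print(r.round(1),c.min(0),c.max(0), cv2.boxPoints(cv2.minAreaRect(c)).round(0).tolist())
a=cv2.resize(w1['img'][85:165,235:380],None,fx=4,fy=4,interpolation=cv2.INTER_CUBIC)
b=cv2.resize(w2['img'][170:240,220:350],None,fx=4,fy=4,interpolation=cv2.INTER_CUBIC)
o=np.zeros((600,600,3),np.uint8);o[:320,:580]=a;o[320:600,:520]=b
cv2.imwrite('pics/ab.png',o[:,:,::-1])
E
```

```text
[585.9  37.7 138.5  61.   -9.3] [250  65] [321 197] [[246.0, 190.0], [267.0, 64.0], [323.0, 73.0], [302.0, 199.0]]
```

View pics/ab.png

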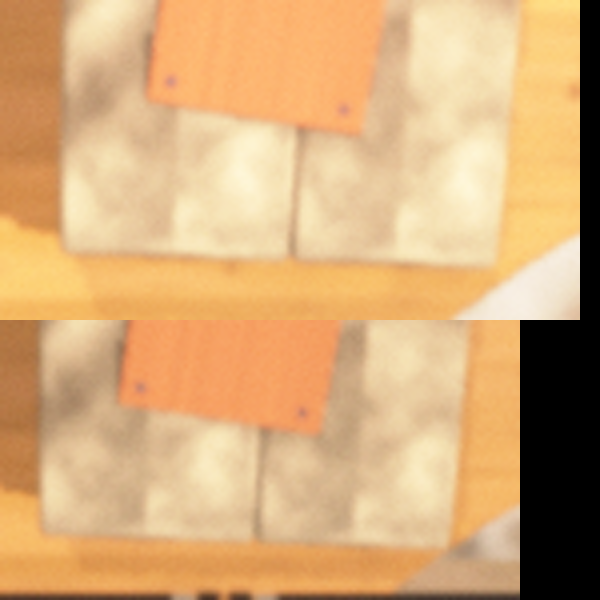

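The crops show the blank's front corners and dots and the brick's front corners and joint clearly in both views; I'll triangulate them.

```bash
python3 - <<'E'
from h import *
import pickle
w1=pickle.load(open('w1.pkl','rb'));w2=pickle.load(open('w2.pkl','rb'));d=pickle.load(open('s0.pkl','rb'))
A=np.array([(148,101),(361,134),(170,81),(344,110),(64,248),(494,267),(294,258)])/4+[235,85]
B=(np.array([(119,403),(321,434),(140,387),(302,412),(42,534),(450,547),(257,541)])-[0,320])/4+[220,170]
print(tri(w1,A,w2,B).round(4)); print(onplane(w2,B,.0345).round(4))
# height check with scene view
s=d['scene'];m=cv2.inRange(cv2.cvtColor(np.ascontiguousarray(s['img']),cv2.COLOR_RGB2HSV),(4,120,120),(14,255,255));m[:180]=0;m[:,:210]=0;m[245:]=0;m[:,300:]=0
print(biggest(m).reshape(-1,2).min(0),biggest(m).reshape(-1,2).max(0))
c=onplane(w2,[(285.5,131)],.037);print(c,proj(s,c),proj(s,[[.5859,.0377,.03]]))
E
```

```text
[[ 5.203e-01  7.700e-02  3.060e-02  2.000e-04]
 [ 5.112e-01  1.770e-02  3.140e-02  5.000e-04]
 [ 5.255e-01  7.080e-02  3.210e-02  1.000e-04]
 [ 5.178e-01  2.300e-02  3.140e-02  4.000e-04]
 [ 4.804e-01  1.009e-01  3.360e-02  1.000e-04]
 [ 4.738e-01 -2.340e-02  2.620e-02  8.000e-04]
 [ 4.770e-01  3.590e-02  3.030e-02  4.000e-04]]
[[ 0.5213  0.0768  0.0345]
 [ 0.512   0.0178  0.0345]
 [ 0.526   0.0706  0.0345]
 [ 0.5186  0.0235  0.0345]
 [ 0.4808  0.1008  0.0345]
 [ 0.4767 -0.0221  0.0345]
 [ 0.4786  0.0362  0.0345]]
[210 180] [299 244]
[[0.58949062 0.03592813 0.037     ]] [[255.66597999 204.06834012]] [[254.45290813 206.22138032]]
```

Converted, 17.8 cm / 50 = 0.356, 17.3 cm / 50 = 0.346.

>>> send_rows(plan=[[[0,0,0.08,0,0,0],[0,0,0.16,0,0,0],[0.04,0.008,0.22,0,0,0],[0.1,0.016,0.28,0,0,0],[0.12,0.02,0.32,0,0,0],[0.12,0.02,0.346,0,0,0],[0.12,0.02,0.356,0,0,0],[0.12,0.02,0.356,0,0,0]]])

```text
clock: 2.75
tool_pos: [0.588, 0.0371, 0.0475]
orientation: [180.0, 0.1, 0.2]
force: [-0.4, 0.1, -0.4]
opening: 0.0005
gripper_force: 0.0
```

>>> send_rows(plan=[[[0,0,0.004,0,0,0],[0,0,0.008,0,0,0],[0,0,0.012,0,0,0],[0,0,0.012,0,0,0],[0,0,0.012,0,0,0],[0,0,0.012,0,0,0]]])

```text
clock: 3.25
tool_pos: [0.5898, 0.0361, 0.0431]
orientation: [-180.0, -0.0, 0.1]
force: [0.7, 0.0, 0.2]
opening: 0.0008
gripper_force: 0.0
```

Converted, 0.32 cm / 50 = 0.0064, 0.28 cm / 50 = 0.0056.

>>> send_rows(plan=[[[0,0,0.0008,0,0,0],[0,0,0.0016,0,0,0],[0,0,0.0024,0,0,0],[0,0,0.0032,0,0,0],[0,0,0.004,0,0,0],[0,0,0.0048,0,0,0],[0,0,0.0056,0,0,0],[0,0,0.0064,0,0,0]]])

```text
clock: 3.92
tool_pos: [0.5896, 0.036, 0.0393]
orientation: [180.0, 0.0, 0.1]
force: [-0.3, -0.3, -0.0]
opening: 0.0003
gripper_force: 0.0
```

>>> send_rows(plan=[[[0,0,0.0004,0,0,0],[0,0,0.0008,0,0,0],[0,0,0.0012,0,0,0],[0,0,0.0012,0,0,0]]])

```text
clock: 4.25
tool_pos: [0.5896, 0.036, 0.0387]
orientation: [180.0, 0.0, 0.1]
force: [-0.1, 0.2, 0.2]
opening: 0.0002
gripper_force: 0.0
```

>>> send_rows(plan=[[[0,0,0.0004,0,0,0],[0,0,0.0008,0,0,0],[0,0,0.0012,0,0,0],[0,0,0.0012,0,0,0]]])

```text
clock: 4.58
tool_pos: [0.5896, 0.036, 0.0381]
orientation: [180.0, 0.0, 0.1]
force: [0.1, 0.0, -0.5]
opening: 0.0005
gripper_force: 0.0
```

Converted, 0.06 cm / 50 = 0.0012, 0.04 cm / 50 = 0.0008.

>>> send_rows(plan=[[[0,0,0.0004,0,0,0],[0,0,0.0008,0,0,0],[0,0,0.0012,0,0,0]]])

```text
clock: 4.83
tool_pos: [0.5897, 0.036, 0.0376]
orientation: [-180.0, -0.0, 0.1]
force: [-0.0, 0.5, -0.3]
opening: 0.0004
gripper_force: 0.0
```

Converted, 0.05 cm / 50 = 0.001, 0.04 cm / 50 = 0.0008.

>>> send_rows(plan=[[[0,0,0.0004,0,0,0],[0,0,0.0008,0,0,0],[0,0,0.001,0,0,0]]])

```text
clock: 5.08
tool_pos: [0.5897, 0.036, 0.037]
orientation: [-180.0, -0.0, 0.1]
force: [-0.6, 0.1, -0.5]
opening: 0.0003
gripper_force: 0.0
```

Converted, 0.05 cm / 50 = 0.001, 0.04 cm / 50 = 0.0008.

>>> send_rows(plan=[[[0,0,0.0004,0,0,0],[0,0,0.0008,0,0,0],[0,0,0.001,0,0,0]]])

```text
clock: 5.33
tool_pos: [0.5896, 0.036, 0.0365]
orientation: [180.0, 0.0, 0.1]
force: [0.6, -0.3, 0.3]
opening: 0.0007
gripper_force: 0.0
```

Converted, 0.04 cm / 50 = 0.0008, 0.02 cm / 50 = 0.0004.

>>> send_rows(plan=[[[0,0,0.0004,0,0,0],[0,0,0.0008,0,0,0],[0,0,0.0008,0,0,0]]])

```text
clock: 5.58
tool_pos: [0.5896, 0.036, 0.0361]
orientation: [180.0, 0.0, 0.1]
force: [-1.1, -0.4, -0.4]
opening: 0.0003
gripper_force: 0.0
```

Converted, 0.05 cm / 50 = 0.001, 0.04 cm / 50 = 0.0008.

>>> send_rows(plan=[[[0,0,0.0004,0,0,0],[0,0,0.0008,0,0,0],[0,0,0.001,0,0,0]]])

```text
clock: 5.83
tool_pos: [0.5896, 0.036, 0.0356]
orientation: [-180.0, 0.0, 0.1]
force: [-0.1, 0.9, -0.0]
opening: 0.0004
gripper_force: 0.0
```

Converted, 0.04 cm / 50 = 0.0008, 0.02 cm / 50 = 0.0004.

>>> send_rows(plan=[[[0,0,0.0004,0,0,0],[0,0,0.0008,0,0,0],[0,0,0.0008,0,0,0]]])

```text
clock: 6.08
tool_pos: [0.5896, 0.036, 0.0352]
orientation: [180.0, 0.0, 0.1]
force: [0.6, -0.0, 0.1]
opening: 0.0006
gripper_force: 0.0
```

Converted, 0.05 cm / 50 = 0.001, 0.04 cm / 50 = 0.0008.

>>> send_rows(plan=[[[0,0,0.0004,0,0,0],[0,0,0.0008,0,0,0],[0,0,0.001,0,0,0]]])

```text
clock: 6.33
tool_pos: [0.5897, 0.036, 0.0347]
orientation: [-180.0, -0.0, 0.1]
force: [0.6, -0.4, 0.1]
opening: 0.0005
gripper_force: 0.0
```

Converted, 0.04 cm / 50 = 0.0008, 0.02 cm / 50 = 0.0004.

>>> send_rows(plan=[[[0,0,0.0004,0,0,0],[0,0,0.0008,0,0,0],[0,0,0.0008,0,0,0]]])

```text
clock: 6.58
tool_pos: [0.5896, 0.036, 0.0343]
orientation: [-180.0, 0.0, 0.1]
force: [-0.8, 0.3, -0.2]
opening: 0.0007
gripper_force: 0.0
```

Converted, 0.05 cm / 50 = 0.001, 0.04 cm / 50 = 0.0008.

>>> send_rows(plan=[[[0,0,0.0004,0,0,0],[0,0,0.0008,0,0,0],[0,0,0.001,0,0,0]]])

```text
clock: 6.83
tool_pos: [0.5896, 0.036, 0.0338]
orientation: [-180.0, 0.0, 0.1]
force: [0.1, 0.0, 0.9]
opening: 0.0003
gripper_force: 0.0
```

>>> send_rows(plan=[[[0,0,0.0004,0,0,0],[0,0,0.0008,0,0,0],[0,0,0.0008,0,0,0]]])

```text
clock: 7.08
tool_pos: [0.5896, 0.036, 0.0334]
orientation: [-180.0, 0.0, 0.1]
force: [1.0, 0.0, -0.0]
opening: 0.0003
gripper_force: 0.0
```

Converted, 0.05 cm / 50 = 0.001, 0.04 cm / 50 = 0.0008.

>>> send_rows(plan=[[[0,0,0.0004,0,0,0],[0,0,0.0008,0,0,0],[0,0,0.001,0,0,0]]])

```text
clock: 7.33
tool_pos: [0.5896, 0.036, 0.0329]
orientation: [180.0, 0.0, 0.1]
force: [-0.4, 0.0, 0.7]
opening: 0.0002
gripper_force: 0.0
```

Converted, 0.04 cm / 50 = 0.0008, 0.02 cm / 50 = 0.0004.

>>> send_rows(plan=[[[0,0,0.0004,0,0,0],[0,0,0.0008,0,0,0],[0,0,0.0008,0,0,0]]])

```text
clock: 7.58
tool_pos: [0.5897, 0.036, 0.0326]
orientation: [180.0, 0.0, 0.1]
force: [-0.2, 0.7, -0.6]
opening: 0.0004
gripper_force: 0.0
```

Converted, 0.05 cm / 50 = 0.001, 0.04 cm / 50 = 0.0008.

>>> send_rows(plan=[[[0,0,0.0004,0,0,0],[0,0,0.0008,0,0,0],[0,0,0.001,0,0,0]]])

```text
clock: 7.83
tool_pos: [0.5897, 0.036, 0.0325]
orientation: [180.0, -0.0, 0.1]
force: [-2.4, -0.1, 7.2]
opening: 0.0005
gripper_force: 3.2
```

Converted, 0.03 cm / 50 = 0.0006, 0.02 cm / 50 = 0.0004.

>>> send_rows(plan=[[[0,0,0.0004,0,0,0],[0,0,0.0006,0,0,0],[0,0,0.0006,0,0,0]]])

```text
clock: 8.08
tool_pos: [0.5897, 0.036, 0.0325]
orientation: [180.0, -0.0, 0.1]
force: [-3.8, 0.1, 8.3]
opening: 0.0005
gripper_force: 3.9
```

Converted, -2 cm / 50 = -0.04, -0.07 cm / 50 = -0.0014.

>>> send_rows(plan=[[[-0.006,0,-0.0002,0,0,0],[-0.016,-0.0006,-0.0002,0,0,0],[-0.028,-0.001,-0.0002,0,0,0],[-0.04,-0.0014,-0.0002,0,0,0],[-0.04,-0.0014,-0.0002,0,0,0]]])

```text
clock: 8.5
tool_pos: [0.5691, 0.0369, 0.0325]
orientation: [-180.0, -0.1, 0.1]
force: [-1.1, 1.1, 6.7]
opening: 0.0005
gripper_force: 3.7
```

```bash
python3 - <<'E'
from h import *
s=snap('top'); r,c=rect(s,.0325,(5,125,80),(14,255,255)); print(r.round(1))
import pickle
r,c=rect(pickle.load(open('s0.pkl','rb'))['top'],.0325,(5,125,80),(14,255,255)); print(r.round(1))
E
```

```text
[ 653.4 -192.6  194.9   22.    89.1]
[584.2  39.4 135.9  57.3  -8.5]
```

Converted, -3.2 cm / 50 = -0.064, -2.8 cm / 50 = -0.056.

>>> send_rows(plan=[[[-0.01,-0.0004,0,0,0,0],[-0.026,-0.001,0,0,0,0],[-0.042,-0.0014,0,0,0,0],[-0.056,-0.002,0,0,0,0],[-0.064,-0.0022,0,0,0,0]]])

```text
clock: 8.97
tool_pos: [0.5375, 0.038, 0.0325]
orientation: [-180.0, -0.1, 0.1]
force: [1.9, 0.8, 5.5]
opening: 0.0004
gripper_force: 2.5
```

>>> send_rows(plan=[[[-0.01,-0.0004,0,0,0,0],[-0.026,-0.001,0,0,0,0],[-0.042,-0.0014,0,0,0,0],[-0.056,-0.002,0,0,0,0],[-0.06,-0.0022,0,0,0,0],[-0.06,-0.0022,0,0,0,0]]])

```text
clock: 9.47
tool_pos: [0.507, 0.039, 0.0325]
orientation: [-180.0, -0.1, 0.1]
force: [-1.3, 0.7, 10.2]
opening: 0.0007
gripper_force: 4.8
```

```bash
python3 - <<'E'
from h import *
print(ctrl.get_obs()['tool_pos'],ctrl.get_obs()['force'])
s=snap('wrist','w3.png'); r,c=rect(s,.0325); print(r.round(1),c.min(0),c.max(0))
E
```

```text
[0.50703091 0.03902832 0.03246768] [-1.29745944  0.73134247 10.18324354]
[575.7 130.7 121.1  66.5  -2.9] [33  0] [165 242]
```

View pics/w3.png

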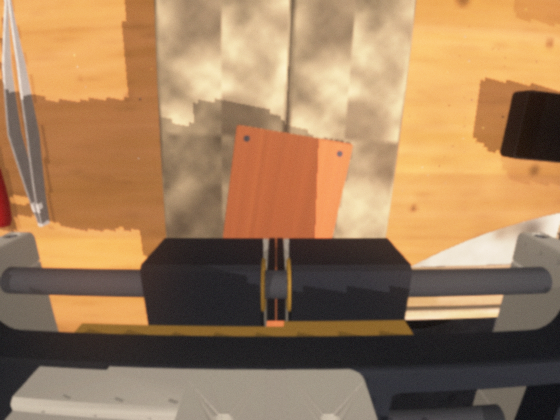

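The rear end of the blank is at (237,126)–(352,142), with the finger on it at (277,325), so it moved along. I'll work out the overhang.

```bash
python3 - <<'E'
from h import *
s=snap('wrist'); P=onplane(s,[(237,126),(352,142),(247,138),(339,154)],.0325)[:,:2]; print(P.round(4))
v=P[0]-P[1];print(np.linalg.norm(v),np.degrees(np.arctan2(-v[0],v[1])))
n=np.array([v[1],-v[0]])/np.linalg.norm(v); m=P[:2].mean(0)
print('centre',m-.07*n,'tip',m-.14*n)
E
```

```text
[[5.767e-01 5.840e-02]
 [5.690e-01 3.000e-04]
 [5.708e-01 5.360e-02]
 [5.628e-01 6.700e-03]]
0.05861273188540905 -7.587549117053143
centre [0.50343389 0.03864137] tip [0.43404679 0.04788424]
```

The overhang is about 43 mm with the centre 26 mm inside the edge. I'll lift straight up, then move out over the overhang with yaw −8°.

Converted, -7 cm / 50 = -0.14, -5.1 cm / 50 = -0.102, 8 degrees / 90 = 0.0889.

>>> send_rows(plan=[[[0,0,-0.002,0,0,0],[0,0,-0.012,0,0,0],[0,0,-0.06,0,0,0],[0,0,-0.14,0,0,0],[-0.04,-0.006,-0.14,0,0,0.0444],[-0.102,-0.0126,-0.14,0,0,0.0889],[-0.102,-0.0126,-0.14,0,0,0.0889],[-0.102,-0.0126,-0.14,0,0,0.0889]]])

```text
clock: 10.23
tool_pos: [0.4547, 0.0447, 0.1021]
orientation: [-180.0, 0.0, -7.9]
force: [0.7, 0.4, -0.5]
opening: 0.0004
gripper_force: 0.0
```

>>> send_rows(plan=[[[0,0,0,0,0,0],[0,0,0,0,0,0],[0,0,0,0,0,0],[0,0,0,0,0,0],[0,0,0,0,0,0],[0,0,0,0,0,0]]], fingers=1)

```text
clock: 10.73
tool_pos: [0.4567, 0.0449, 0.1016]
orientation: [180.0, 0.0, -7.9]
force: [0.1, 0.8, -0.1]
opening: 0.0349
gripper_force: 0.0
```

```bash
python3 - <<'E'
from h import *
import pickle
print(ctrl.get_obs()['tool_pos'],ctrl.get_obs()['orientation'])
s=snap('wrist','w4.png');t=snap('top');pickle.dump((s,t),open('w4.pkl','wb'))
r,c=rect(t,.0325,(5,125,80),(14,255,255)); print(r.round(1))
for z in(.0325,):
  c=biggest(mask2(s,(5,125,80),(14,255,255))).reshape(-1,2);print(c.min(0),c.max(0))
E
```

```text
[0.4567105  0.04494756 0.10159004] [ 1.79978155e+02  2.88014048e-02 -7.94573311e+00]
[ 652.5 -192.5  195.    22.    88.4]
[200  51] [318 259]
```

View pics/w4.png

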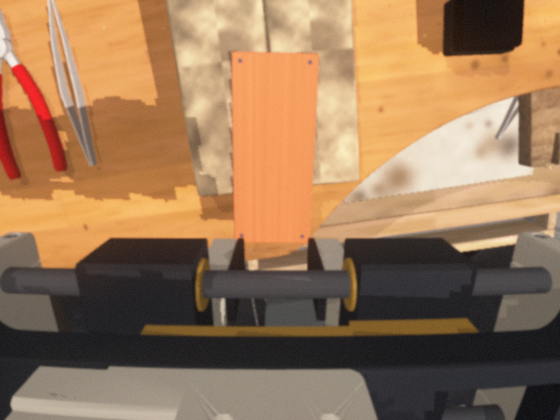

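The blank is level and overhangs, with corners (232,53), (319,53), (311,242) and (235,241) and four dots. The brick edge runs from (197,195) to (358,182).

```bash
python3 - <<'E'
from h import *
import pickle
s,t=pickle.load(open('w4.pkl','rb'))
P=onplane(s,[(232,53),(319,53),(311,242),(235,241)],.0325)[:,:2];E=onplane(s,[(197,195),(358,182)],.030)[:,:2]
print(P.round(4),E.round(4)); b=P[:2].mean(0);f=P[2:].mean(0);v=b-f
print('len',np.linalg.norm(v),'yaw',np.degrees(np.arctan2(v[1],v[0])),'centre',(b+f)/2,'edge mid',E.mean(0), 'overhang',E[:,0].mean()-f[0])
w2=pickle.load(open('w2.pkl','rb'))
T=pickle.load(open('s0.pkl','rb'))['top']
c=biggest(cv2.inRange(cv2.cvtColor(np.ascontiguousarray(T['img'][205:270,410:460]),cv2.COLOR_RGB2HSV),(0,0,60),(179,60,180))).reshape(-1,2)+[410,205]
Q=onplane(T,c,.018)[:,:2]*1000;print('block',cv2.minAreaRect(Q.astype(np.float32)))
E
```

```text
[[ 5.760e-01  5.830e-02]
 [ 5.678e-01 -5.000e-04]
 [ 4.306e-01  2.010e-02]
 [ 4.398e-01  7.990e-02]] [[ 0.4806  0.1028]
 [ 0.4736 -0.021 ]]
len 0.13831033692187897 yaw -8.775519201977843 centre [0.50356523 0.03945038] edge mid [0.47708261 0.04093821] overhang 0.04186299078247224
block ((522.7386474609375, -404.1618957519531), (47.48188018798828, 115.72466278076172), 74.75682067871094)
```

Converted, 2 cm / 50 = 0.04, 1 cm / 50 = 0.02, 0.8 degrees / 90 = 0.0089.

>>> send_rows(plan=[[[0,-0.003,0.02,0,0,0.0089],[0,-0.003,0.04,0,0,0.0089],[0,-0.003,0.04,0,0,0.0089],[0,-0.003,0.04,0,0,0.0089],[0,-0.003,0.04,0,0,0.0089],[0,-0.003,0.04,0,0,0.0089],[0,-0.003,0.04,0,0,0.0089],[0,-0.003,0.04,0,0,0.0089]]])

```text
clock: 11.5
tool_pos: [0.4571, 0.0466, 0.0822]
orientation: [-180.0, -0.0, -8.7]
force: [0.5, -0.3, -0.7]
opening: 0.0873
gripper_force: 0.0
```

>>> send_rows(plan=[[[0,0,0.02,0,0,0],[0,0,0.04,0,0,0],[0,0,0.06,0,0,0],[0,0,0.09,0,0,0],[0,0,0.112,0,0,0],[0,0,0.126,0,0,0],[0,0,0.126,0,0,0],[0,0,0.126,0,0,0]]])

```text
clock: 12.17
tool_pos: [0.4569, 0.0465, 0.0189]
orientation: [180.0, 0.0, -8.7]
force: [0.6, 0.8, 0.2]
opening: 0.0875
gripper_force: 0.0
```

Close on the blank.

>>> send_rows(plan=[[[0,0,0,0,0,0],[0,0,0,0,0,0],[0,0,0,0,0,0],[0,0,0,0,0,0],[0,0,0,0,0,0],[0,0,0,0,0,0],[0,0,0,0,0,0],[0,0,0,0,0,0]]], fingers=0)

```text
clock: 12.83
tool_pos: [0.457, 0.0466, 0.0191]
orientation: [-180.0, -0.0, -8.7]
force: [-0.5, -1.1, 3.7]
opening: 0.0589
gripper_force: 30.0
```

Converted, -1.2 cm / 50 = -0.024, -0.6 cm / 50 = -0.012.

>>> send_rows(plan=[[[0,0,-0.002,0,0,0],[0,0,-0.006,0,0,0],[0,0,-0.012,0,0,0],[0,0,-0.024,0,0,0],[0,0,-0.024,0,0,0],[0,0,-0.024,0,0,0]]])

```text
clock: 13.33
tool_pos: [0.4571, 0.0467, 0.0313]
orientation: [-180.0, -0.0, -8.7]
force: [0.2, 0.0, -1.7]
opening: 0.0589
gripper_force: 30.0
```

```bash
python3 - <<'E'
from h import *
import pickle
print(ctrl.get_obs()['tool_pos'],ctrl.get_obs()['orientation'])
s=snap('wrist','w5.png');t=snap('scene');pickle.dump((s,t),open('w5.pkl','wb'))
a=cv2.resize(t['img'][180:260,190:310],None,fx=4,fy=4)
o=np.zeros((560,560,3),np.uint8);o[:240]=s['img'][:240];o[240:,:480]=a
cv2.imwrite('pics/w5.png',o[:,:,::-1])
E
```

```text
[0.45708449 0.04668709 0.03129084] [-1.79965542e+02 -4.08705076e-02 -8.73422796e+00]
```

View pics/w5.png

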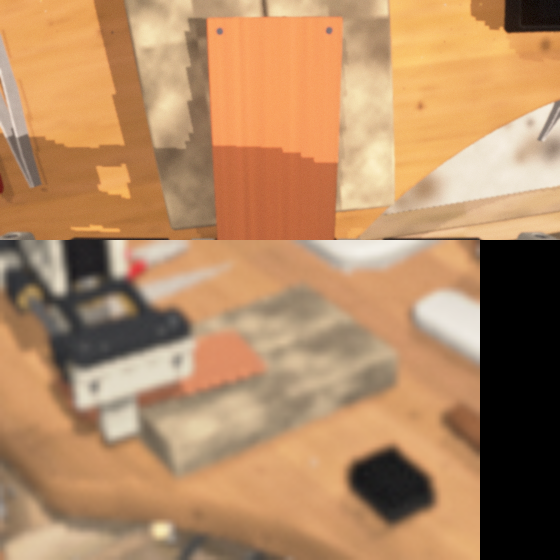

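The blank is gripped and carried (force −1.7 N). Its rear corners are at (208,17) and (343,17) in the wrist view, and the rear right one is at (256,212) in the scene view. I'll check its tilt and the block pose.

```bash
python3 - <<'E'
from h import *
import pickle
s,t=pickle.load(open('w5.pkl','rb'))
print(tri(s,[(343,17)],t,[(256.2,212.5)]).round(4))
for z in (.03,.04,.044,.05,.06):
    P=onplane(s,[(208,17),(343,17)],z);print(z,P.round(4).tolist(),np.linalg.norm(P[0]-P[1]).round(4))
E
```

```text
[[ 0.568  -0.0006  0.0365  0.0029]]
0.03 [[0.5806, 0.0599, 0.03], [0.571, -0.0028, 0.03]] 0.0634
0.04 [[0.5775, 0.0584, 0.04], [0.5685, -0.0004, 0.04]] 0.0594
0.044 [[0.5763, 0.0578, 0.044], [0.5675, 0.0006, 0.044]] 0.0578
0.05 [[0.5744, 0.0568, 0.05], [0.566, 0.002, 0.05]] 0.0555
0.06 [[0.5713, 0.0553, 0.06], [0.5635, 0.0044, 0.06]] 0.0515
```

Converted, -9 cm / 50 = -0.18, -8 cm / 50 = -0.16.

>>> send_rows(plan=[[[0,0,-0.016,0,0,0],[0,0,-0.04,0,0,0],[0,0,-0.08,0,0,0],[0,0,-0.12,0,0,0],[0,0,-0.16,0,0,0],[0,0,-0.18,0,0,0],[0,0,-0.18,0,0,0],[0,0,-0.18,0,0,0]]])

```text
clock: 14.1
tool_pos: [0.4569, 0.0467, 0.1213]
orientation: [-179.9, -0.1, -8.7]
force: [-0.0, -0.7, -2.3]
opening: 0.059
gripper_force: 30.0
```

Converted, 18.5 cm / 50 = 0.37, 15.5 cm / 50 = 0.31, 6.3 degrees / 90 = 0.07.

>>> send_rows(plan=[[[0.002,0.012,0,0,0,0],[0.008,0.04,0,0,0,0.0111],[0.016,0.08,0,0,0,0.0222],[0.026,0.13,0,0,0,0.0333],[0.036,0.19,0,0,0,0.0444],[0.048,0.25,0,0,0,0.0556],[0.06,0.31,0,0,0,0.0667],[0.07,0.37,0,0,0,0.07]]])

```text
clock: 14.77
tool_pos: [0.4623, -0.1434, 0.1196]
orientation: [180.0, 0.1, -15.1]
force: [0.4, 0.4, -0.3]
opening: 0.0587
gripper_force: 30.0
```

Converted, 14.9 cm / 50 = 0.298, 14.5 cm / 50 = 0.29.

>>> send_rows(plan=[[[0.018,0.056,0,0,0,0],[0.036,0.112,0,0,0,0],[0.054,0.168,0,0,0,0],[0.072,0.224,0,0,0,0],[0.086,0.264,0,0,0,0],[0.094,0.29,0,0,0,0],[0.096,0.298,0,0,0,0],[0.096,0.298,0,0,0,0]]])

```text
clock: 15.43
tool_pos: [0.4698, -0.2989, 0.1193]
orientation: [180.0, 0.2, -15.1]
force: [0.3, 0.6, -1.6]
opening: 0.0592
gripper_force: 30.0
```

```bash
python3 - <<'E'
from h import *
import pickle
o=ctrl.get_obs();print(o['tool_pos'],o['orientation'])
s=snap('wrist');t=snap('scene');pickle.dump((s,t),open('w6.pkl','wb'))
a=cv2.resize(t['img'][230:350,270:410],None,fx=3,fy=3)
o=np.zeros((600,560,3),np.uint8);o[:240]=s['img'][:240];o[240:,:420]=a
cv2.imwrite('pics/w6.png',o[:,:,::-1])
E
```

```text
[ 0.46984502 -0.29887178  0.11926615] [ 1.79998204e+02  1.67886955e-01 -1.51439872e+01]
```

View pics/w6.png

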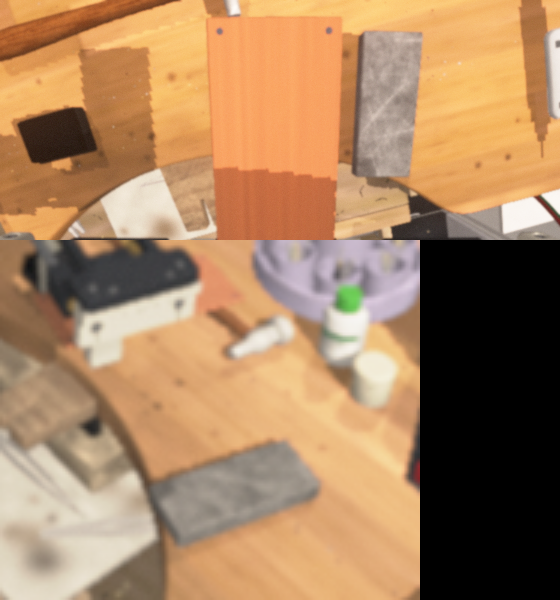

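The wrist view shows the block's top at (363,31), (422,32), (408,177) and (357,175). The held blank is unchanged in the hand. In the scene view the block's corners are at (152,489), (285,443), (318,484) and (180,532) in the crop.

```bash
python3 - <<'E'
from h import *
import pickle
s,t=pickle.load(open('w6.pkl','rb'))
A=[(363,31),(422,32),(408,177),(357,175)]
B=np.array([(285,443),(318,484),(180,532),(152,489)])*1.0;B=(B-[0,240])/3+[270,230]
print(tri(s,A,t,B).round(4))
P=onplane(s,A,.018)[:,:2];print(P.round(4)); b=P[:2].mean(0);f=P[2:].mean(0);v=b-f
print('len',np.linalg.norm(v),'yaw',np.degrees(np.arctan2(v[1],v[0])),'c',(b+f)/2,[np.linalg.norm(P[0]-P[1]),np.linalg.norm(P[2]-P[3])])
h=biggest(cv2.inRange(cv2.cvtColor(np.ascontiguousarray(s['img'][15:195,345:440]),cv2.COLOR_RGB2HSV),(0,0,60),(179,60,190))).reshape(-1,2)+[345,15]
print(cv2.minAreaRect((onplane(s,h,.018)[:,:2]*1000).astype(np.float32)))
c=biggest(mask2(s,(5,125,80),(14,255,255)))
# in-hand yaw/offset of the blank at level height
z=.1193+.0136
P=onplane(s,[(208,17),(343,17)],z)[:,:2];v=P[0]-P[1];n=np.array([v[1],-v[0]])/np.linalg.norm(v);print('blank rear',P,np.linalg.norm(v),np.degrees(np.arctan2(n[1],n[0])),'centre',P.mean(0)-.07*n)
E
```

```text
[[ 0.5868 -0.4024  0.0094  0.0009]
 [ 0.5738 -0.4469  0.0128  0.0022]
 [ 0.463  -0.4173  0.0156  0.0024]
 [ 0.4756 -0.3747  0.0127  0.0023]]
[[ 0.5857 -0.4   ]
 [ 0.5741 -0.4451]
 [ 0.4629 -0.4156]
 [ 0.4761 -0.3728]]
len 0.11399485520679012 yaw -14.409554852762744 c [ 0.52471613 -0.40835434] [np.float64(0.04657519745144589), np.float64(0.04476091324261982)]
((524.6302490234375, -407.2723083496094), (46.846397399902344, 113.30313110351562), 75.25221252441406)
blank rear [[ 0.58909073 -0.3013398 ]
 [ 0.57412836 -0.35664479]] 0.05729322618202614 -15.138564590498172 centre [ 0.51403875 -0.31071149]
```

Converted, 9 cm / 50 = 0.18, 7.8 cm / 50 = 0.156, 2.5 degrees / 90 = 0.0278.

>>> send_rows(plan=[[[0.008,0.024,0,0,0,0],[0.024,0.064,0,0,0.0089,-0.0022],[0.042,0.112,0,0,0.0178,-0.0044],[0.058,0.156,0,0,0.0278,-0.0056],[0.066,0.18,0,0,0.0278,-0.0056],[0.066,0.18,0.03,0,0.0278,-0.0056],[0.066,0.18,0.07,0,0.0278,-0.0056],[0.066,0.18,0.11,0,0.0278,-0.0056]]])

```text
clock: 16.2
tool_pos: [0.48, -0.3934, 0.0657]
orientation: [180.0, -2.6, -14.5]
force: [0.1, 0.8, -1.7]
opening: 0.0585
gripper_force: 30.0
```

Converted, 3.4 cm / 50 = 0.068, 3 cm / 50 = 0.06.

>>> send_rows(plan=[[[0,0,0.024,0,0,0],[0,0,0.044,0,0,0],[0,0,0.06,0,0,0],[0,0,0.068,0,0,0],[0,0,0.068,0,0,0],[0,0,0.068,0,0,0]]])

```text
clock: 16.7
tool_pos: [0.4814, -0.3939, 0.0323]
orientation: [180.0, -2.5, -14.5]
force: [0.2, 0.2, -0.9]
opening: 0.0587
gripper_force: 30.0
```

```bash
python3 - <<'E'
from h import *
import pickle
o=ctrl.get_obs();print(o['tool_pos'],o['orientation'],o['force'])
s=snap('wrist');t=snap('scene');pickle.dump((s,t),open('w7.pkl','wb'))
a=cv2.resize(t['img'][240:360,270:410],None,fx=3,fy=3)
o=np.zeros((600,560,3),np.uint8);o[:240]=s['img'][:240];o[240:,:420]=a
cv2.imwrite('pics/w7.png',o[:,:,::-1])
E
```

```text
[ 0.48142081 -0.39392134  0.03234158] [179.97457805  -2.52646891 -14.50830054] [ 0.18048832  0.22668955 -0.92329025]
```

View pics/w7.png

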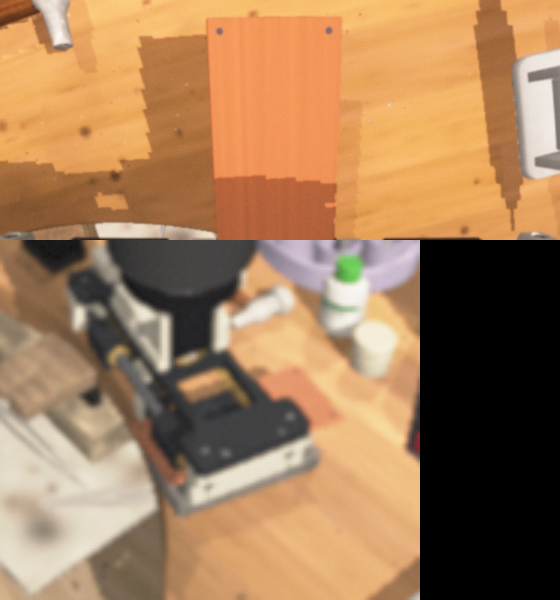

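The wrist view shows the blank's rear corners at (208,17) and (343,17), covering the block. The scene view shows them at (371,283) and (384,301).

```bash
python3 - <<'E'
from h import *
import pickle
s,t=pickle.load(open('w7.pkl','rb'))
print(tri(s,[(208,17),(342.5,17)],t,[(371,283),(384,301)]).round(4))
for z in (.04,.046,.05): print(z,onplane(s,[(208,17),(342.5,17)],z).round(4).tolist(),onplane(t,[(371,283),(384,301)],z).round(4).tolist())
E
```

```text
[[ 0.6073 -0.3945  0.036   0.0041]
 [ 0.5878 -0.4526  0.0402  0.0021]]
0.04 [[0.6042, -0.3936, 0.04], [0.5888, -0.4533, 0.04]] [[0.6058, -0.3981, 0.04], [0.5868, -0.4521, 0.04]]
0.046 [[0.602, -0.3943, 0.046], [0.5872, -0.4516, 0.046]] [[0.6007, -0.4019, 0.046], [0.5819, -0.4554, 0.046]]
0.05 [[0.6005, -0.3947, 0.05], [0.5861, -0.4505, 0.05]] [[0.5973, -0.4044, 0.05], [0.5786, -0.4576, 0.05]]
```

Converted, 2 cm / 50 = 0.04, 1.95 cm / 50 = 0.039.

>>> send_rows(plan=[[[-0.002,0.002,0.01,0,0,0],[-0.006,0.004,0.022,0,0,0],[-0.008,0.004,0.032,0,0,0],[-0.008,0.004,0.037,0,0,0],[-0.008,0.004,0.039,0,0,0],[-0.008,0.004,0.04,0,0,0],[-0.008,0.004,0.04,0,0,0],[-0.008,0.004,0.04,0,0,0]]])

```text
clock: 17.47
tool_pos: [0.4777, -0.3951, 0.0119]
orientation: [180.0, -2.5, -14.5]
force: [0.5, -0.4, -1.6]
opening: 0.059
gripper_force: 30.0
```

Converted, 0.12 cm / 50 = 0.0024, 0.09 cm / 50 = 0.0018.

>>> send_rows(plan=[[[0,0,0.0006,0,0,0],[0,0,0.0012,0,0,0],[0,0,0.0018,0,0,0],[0,0,0.0024,0,0,0],[0,0,0.0024,0,0,0]]])

```text
clock: 17.88
tool_pos: [0.4775, -0.395, 0.0105]
orientation: [180.0, -2.5, -14.5]
force: [0.6, 0.1, -1.2]
opening: 0.0585
gripper_force: 30.0
```

Converted, 0.09 cm / 50 = 0.0018, 0.06 cm / 50 = 0.0012.

>>> send_rows(plan=[[[0,0,0.0006,0,0,0],[0,0,0.0012,0,0,0],[0,0,0.0018,0,0,0],[0,0,0.0018,0,0,0]]])

```text
clock: 18.22
tool_pos: [0.4775, -0.395, 0.0096]
orientation: [180.0, -2.5, -14.5]
force: [0.5, -0.1, -1.7]
opening: 0.0585
gripper_force: 30.0
```

Converted, 0.08 cm / 50 = 0.0016, 0.06 cm / 50 = 0.0012.

>>> send_rows(plan=[[[0,0,0.0006,0,0,0],[0,0,0.0012,0,0,0],[0,0,0.0016,0,0,0],[0,0,0.0016,0,0,0]]])

```text
clock: 18.55
tool_pos: [0.4776, -0.395, 0.0088]
orientation: [180.0, -2.5, -14.5]
force: [-0.0, -0.7, -1.6]
opening: 0.0587
gripper_force: 30.0
```

Converted, 0.08 cm / 50 = 0.0016, 0.06 cm / 50 = 0.0012.

>>> send_rows(plan=[[[0,0,0.0006,0,0,0],[0,0,0.0012,0,0,0],[0,0,0.0016,0,0,0],[0,0,0.0016,0,0,0]]])

```text
clock: 18.88
tool_pos: [0.4776, -0.395, 0.008]
orientation: [180.0, -2.5, -14.5]
force: [0.5, -0.1, -0.7]
opening: 0.0586
gripper_force: 30.0
```

Converted, 0.04 cm / 50 = 0.0008, 0.02 cm / 50 = 0.0004.

>>> send_rows(plan=[[[0,0,0.0004,0,0,0],[0,0,0.0008,0,0,0],[0,0,0.0008,0,0,0]]])

```text
clock: 19.13
tool_pos: [0.4776, -0.395, 0.0076]
orientation: [180.0, -2.5, -14.5]
force: [0.9, -0.2, -2.0]
opening: 0.0585
gripper_force: 30.0
```

Converted, 0.04 cm / 50 = 0.0008, 0.02 cm / 50 = 0.0004.

>>> send_rows(plan=[[[0,0,0.0004,0,0,0],[0,0,0.0008,0,0,0],[0,0,0.0008,0,0,0]]])

```text
clock: 19.38
tool_pos: [0.4777, -0.3951, 0.0072]
orientation: [180.0, -2.5, -14.5]
force: [-0.2, 0.8, -1.0]
opening: 0.0584
gripper_force: 30.0
```

Converted, 0.04 cm / 50 = 0.0008, 0.02 cm / 50 = 0.0004.

>>> send_rows(plan=[[[0,0,0.0004,0,0,0],[0,0,0.0008,0,0,0],[0,0,0.0008,0,0,0]]])

```text
clock: 19.63
tool_pos: [0.4777, -0.3951, 0.0071]
orientation: [180.0, -2.5, -14.5]
force: [-1.5, 1.7, 1.7]
opening: 0.0592
gripper_force: 30.0
```

Converted, 0.04 cm / 50 = 0.0008, 0.02 cm / 50 = 0.0004.

>>> send_rows(plan=[[[0,0,0.0004,0,0,0],[0,0,0.0008,0,0,0],[0,0,0.0008,0,0,0]]])

```text
clock: 19.88
tool_pos: [0.4777, -0.3951, 0.007]
orientation: [180.0, -2.5, -14.5]
force: [-1.9, 2.3, 5.6]
opening: 0.0587
gripper_force: 30.0
```

Contact came at the expected height (about 7 N on the block), so I'll let go and rise.

Converted, -0.02 cm / 50 = -0.0004.

>>> send_rows(plan=[[[0,0,-0.0004,0,0,0],[0,0,-0.0004,0,0,0],[0,0,-0.0004,0,0,0],[0,0,-0.0004,0,0,0],[0,0,-0.0004,0,0,0],[0,0,-0.0004,0,0,0],[0,0,-0.0004,0,0,0],[0,0,-0.0004,0,0,0]]], fingers=1)

```text
clock: 20.55
tool_pos: [0.4777, -0.395, 0.0066]
orientation: [180.0, -2.5, -14.5]
force: [-1.0, 0.7, 0.3]
opening: 0.0876
gripper_force: 0.0
```

Converted, -17 cm / 50 = -0.34, -13 cm / 50 = -0.26.

>>> send_rows(plan=[[[0,0,-0.01,0,0,0],[0,0,-0.04,0,0,0],[0,0,-0.1,0,0,0],[0,0,-0.18,0,0,0],[0,0,-0.26,0,0,0],[0,0,-0.34,0,0,0],[0,0,-0.34,0,0,0],[0,0,-0.34,0,0,0]]])

```text
clock: 21.22
tool_pos: [0.4719, -0.3939, 0.1805]
orientation: [179.9, -2.9, -14.5]
force: [-0.7, -0.2, -0.7]
opening: 0.0873
gripper_force: 0.0
```

```bash
python3 - <<'E'
from h import *
import pickle
s=snap('wrist','w8.png');pickle.dump(s,open('w8.pkl','wb'))
r,c=rect(s,.0205,(3,125,80),(14,255,255));print(r.round(1),ctrl.get_obs()['tool_pos'],ctrl.get_obs()['force'])
E
```

```text
[ 533.  -369.   154.7  139.4   75.6] [ 0.47084663 -0.39319508  0.17814474] [ 0.47239253  0.69815488 -1.04391155]
```

View pics/w8.png

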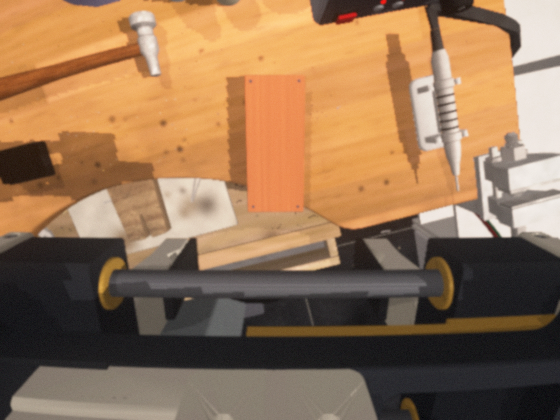

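The blank lies on the block, with corners (246,75), (306,75), (303,212) and (248,212). I'll check its centre and hand in if it's good.

```bash
python3 - <<'E'
from h import *
import pickle
s=pickle.load(open('w8.pkl','rb'))
P=onplane(s,[(246,75),(306,75),(303,212),(248,212)],.0205)[:,:2];b=P[:2].mean(0);f=P[2:].mean(0);v=b-f
c=(b+f)/2;yaw=np.degrees(np.arctan2(v[1],v[0]))
print(np.linalg.norm(v),np.linalg.norm(P[0]-P[1]),np.linalg.norm(P[2]-P[3]),c,yaw)
e=np.linalg.norm(c-[.5237,-.4062]);print(e)
if e<.007 and abs(yaw+14.7)<4: print(ctrl.close_job())
E
```

```text
0.13953461709649922 0.05916682636446664 0.059289203604106826 [ 0.52216595 -0.40733404] -14.734556227922884
0.0019077073931158203
the job is handed in; nothing more can be done
None
```

I slid the blank out about 42 mm over the brick edge, gripped and lifted it, then set it on the bench block and let go. It lies about 2 mm from centre and within about 1° by my measurements, and I've handed the job in, but no verdict came back.

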